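Raise the telescoping display stand one hole and show a seal on it

TASK

Draw the plate of the telescoping display stand straight up until its sprung button pops out through the next hole of the tube; stop there, pulling gently so that the caught button is never wrenched. Then stand the round-topped seal from the open tabletop upright in the middle of the plate, set down gently, and let go; leave the other loose pieces where they are.

Things in the scene. Friction and masses are not known exactly. Their poses are not given: they have to be found in the camera images.
- stand: the stand's fixed foot, a wooden slab 104 x 96 x 16 mm; on it an upright 26 mm square dark steel tube with three square holes (10.8 mm high, 40 mm apart) in its -x face. Origin: centre of the foot's underside on the tabletop, z up along the tube. How deep the tube sits in the foot differs by up to 9 mm up or down from stand to stand, so the height of the holes is not exactly known.
- plate_top (a point): centre of the upper face of the stand's wooden plate, 58 x 58 x 12 mm, sides parallel to the foot's x and y, 172 mm above the table with the post at 0. It sits on a post that slides upright in the tube without turning. Grasp it across its y sides; the tube's rim is 16 mm or more below it, and nothing above the foot is farther than 22 mm sideways from the axis.
- post (a joint): height of the post in the tube, m, 0 lowest, growing upward. Starts at 0.003 to 0.011, between two holes; the next hole up is met somewhere from 0.021 to 0.039, the one after it (wrong) 0.040 higher. Sliding up takes about 4 N and the post stays where left. Once the button has popped, the post stops dead, with 1 mm of play either way.
- button: sprung brass button in the post, 9.5 wide, 9 mm high. Origin: centre of its outer face, 127 mm below the plate's top. Pressed in, as at the start, that face is 9.9 mm from the post's axis toward the foot's -x, hidden in the tube (outside of wall: 13 mm); popped out it stands at 15.4 mm. Spring about 4 N. More than 20 N on it, from pulling or pressing the plate, damages it.
- seal_mid (a point): centre, half-way up, of the round-topped seal, an upright mottled dark stone bar 34 x 38 x 86 mm (x, y, z) with a domed top and flat foot, 0.14 to 0.28 kg, standing on the open tabletop; z up along the seal.
- seal_dark: flat-topped dark stone seal, 35 x 36 x 68 mm, standing loose on the open tabletop; leave alone. Origin: centre of its underside.
- seal_in_work: flat-topped pale seal, 51 x 32 x 72 mm, standing loose on the open tabletop; leave alone. Origin: centre of its underside.
- pebble: loose oblong polished pebble, 26 x 55 x 17 mm; leave alone. Origin: centre of its underside.
There are look-alikes about, which are no part of the job. What is shaped like the part that bears seal_mid but green is not meant.

How it is judged:
By the outcome, as a careful person would: the job done as asked, in the order asked, and still so for the second after the job is handed in, with the robot touching nothing.
It also fails if it takes over 58 s, if anything falls off the work surface, if the arm or the gripper's body presses on something with over 40 N, if the wrist force passes 120 N, or if a joint passes its speed limit or range.

ROBOT

A 6-joint arm with a two-finger parallel gripper is mounted at the origin on a cart in front of the work surface, level with it; the furniture and walls round the work are solid. World frame = base frame: x ahead of the robot, y to its left, z up, the work surface at z = 0. Lengths are in m, angles in degrees, forces in N, time in s.
With the tool pointing down it reaches from about 0.3 to 0.75 m from the base axis. Payload 8.5 kg.
Tool frame: the origin (TCP) lies on the centre line of the jaws, within the pads' length; the fingertips stand 17 mm ahead of it and the grasp point (between the pads) lies 2 mm behind it; z points along the fingers, y is the line along which they close (so a half turn about z gives the same grasp; the last joint's range is limited). The gripper opens to 85 mm and grips with 20 to 120 N. Pads are 22 mm wide; open, the fingers measure 114 mm over their backs; the gripper's body (76 mm by 85 mm) begins 54 mm behind the grasp point. The pads swing forward as they close: fully open they stand 13 mm farther back than shut.
Start: joints at [51.893, 21.807, 74.336, -0, 83.858, -12.336], TCP at [0.239, 0.495, 0.248] pointing down, gripper open.
Joint ranges: [-178.18, 178.18], [-50.72, 133.34], [12.68, 142.11], [-81.47, 261.47], [9.98, 163.14], [-165.26, 165.26]. Speed limits (degrees/s): [136.94, 136.94, 180, 180, 180, 180].

INTERFACE

Orientations are given as a 3x3 rotation matrix whose columns are the frame's x, y, z axes.
In Python, from rig import env gives the robot as it stands.
- The arm moves only by the shell command python3 -m handwheel 'ROWS' [OPENING] [FORCE]. ROWS is JSON, a list that holds one entry, the list of rows, each a list of 4 numbers: the shift along the tool's x, y, z in m, then the turn about the tool's z in rad. In form: [[[x, y, z, roll], ...]]. A call has 1 to 5 rows; each row shifts and turns the commanded pose from where the row before left it, along the tool's axes as they then stand; what a row does not reach is not made up. A row lasts 1/12 s, in which the tool goes at most 41.7 mm and 7.16 degrees, less where a joint would pass 70% of its speed; a pose out of reach is approached as far as the arm can. A call is refused whole if a number of a shift passes 0.0417 or a number of a turn 0.125, either way. A call with a gripper value outside its range is refused whole. OPENING is the opening in per cent of the stroke, from 0 (shut) to 100 (fully open), set as the call begins (- or left out, the last holds). The fingers move at their own pace and stop on an object; FORCE is the grip in N (left out, the last holds). Time passes only in rows, so rows that do not move let the fingers close. It gives the time, the measured TCP pose, the force and the opening at its end, in the units of the state.
- env.observe(): the state, without advancing time (a new reading comes with each control period).
- env.get_image(name): name is "scene" or "top" or "wrist"; returns (picture, depth): 420x560x3 uint8, red, green, blue; 420x560 float32, m along the optical axis (not along the pixel's ray), 0 where there is no reading.
- env.camera_params(name): a dict with "K" (3x3 intrinsics, pixels), "rvec" (rotation vector, rad) and "tvec" (3), from world to camera coordinates, as OpenCV has them. Camera axes: x right, y down, z forward; pixel columns grow to the right and rows downward; lengths in m; the calibration is good to about 2 mm. A picture is of the moment at which its call begins: read the wrist's pose just before it. camera_params takes no time and is no camera call; for the wrist camera it gives the pose at the moment of the call.
- env.close_job(): hands the job in, once; it reports no verdict.
The state is a dict: "time_s": time; "q": joint angles; "qvel": joint speeds; "joint_efforts": joint torques, N m; "position": TCP position; "tool_rot": TCP orientation; "ft_force": force on the tool from outside, world axes, zero at the start; "wrist_torque": the same for the moment, N m; "grip_width": finger opening in m.
Only numpy, scipy, OpenCV 4.12 (cv2) and the standard library are available. Lean on these libraries where they do the work, as an engineer would, in place of code of your own. Each camera call takes 0.05 s, during which the arm holds its last target. There are 200 camera calls.

## Working session

There is one attempt and no reset: what is moved stays moved. The work goes in short steps, Python scripts to look and compute and a shell command to move; the robot and the scene stay as the last step left them, time stands still between calls to the robot, and variables do not carry over. Pictures are saved under pics/ and viewed, on a budget of 10 in all, crops included, one or two more only if the job needs it, and the job is handed in when it is done.

```bash
ls; mkdir -p pics
cat > h.py <<'E'
import numpy as np, cv2
from rig import env
def snap(n,f):
    p=env.camera_params(n); im,d=env.get_image(n)
    cv2.imwrite(f'pics/{f}.png',cv2.cvtColor(im,cv2.COLOR_RGB2BGR)); np.savez(f'pics/{f}.npz',d=d,im=im,**{k:np.array(p[k]) for k in('K','rvec','tvec')})
def cloud(f):
    z=np.load(f'pics/{f}.npz'); d=z['d']; K=z['K']; R=cv2.Rodrigues(z['rvec'])[0]
    v,u=np.mgrid[:d.shape[0],:d.shape[1]]
    c=np.stack([(u-K[0,2])/K[0,0]*d,(v-K[1,2])/K[1,1]*d,d],-1)
    P=(c-z['tvec'].ravel())@R; P[d==0]=np.nan
    return P,z['im']
E
python3 - <<'E'
from h import *
snap('scene','s0');snap('top','t0')
a=cv2.imread('pics/s0.png');b=cv2.imread('pics/t0.png')
s=env.observe();print(s['time_s'],s['position'],s['tool_rot'],s['ft_force'])
E
```

```text
pics
0.1 [0.23897611 0.49510394 0.24777705] [[-9.00543317e-01  4.34765546e-01 -8.08897448e-04]
 [ 4.34766208e-01  9.00542772e-01 -1.02973923e-03]
 [ 2.80751611e-04 -1.27900606e-03 -9.99999143e-01]] [-0.41523997  0.15979999  0.18571719]
```

View pics/s0.png

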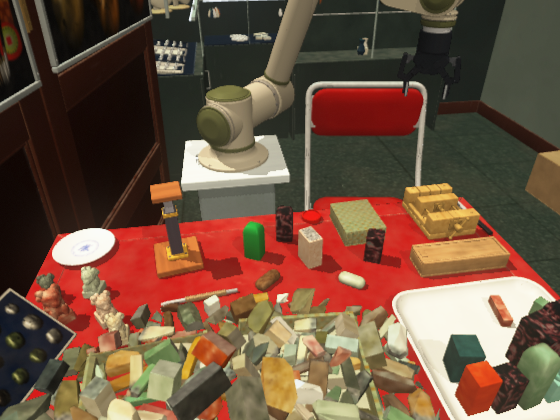

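View pics/t0.png

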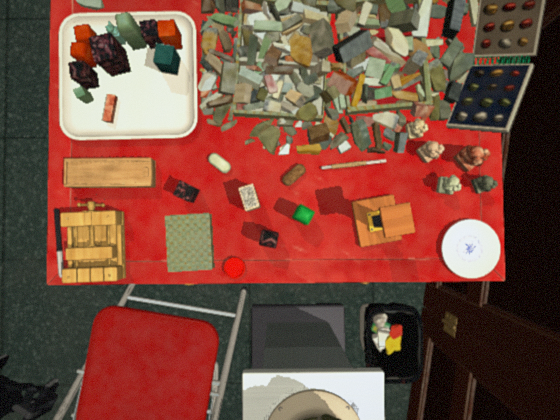

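The scene picture shows the stand at (175,230). There are two dark mottled seals, at (285,224) and (374,246), plus a green dome (254,240) that is ruled out and a pale seal (310,247). In the top picture the stand is at (378,220) and the dark seals are at (268,238) and (184,190). Next: measure positions and crop the candidates.

Run:
```python
from h import *
a=cv2.imread('pics/s0.png')
c=cv2.resize(a[195:275,235:395],None,fx=5,fy=5,interpolation=cv2.INTER_CUBIC)
b=cv2.imread('pics/t0.png'); e=cv2.resize(b[170:250,345:425],(200,200),interpolation=cv2.INTER_CUBIC)
e2=cv2.resize(b[175:255,165:325],(400,200),interpolation=cv2.INTER_CUBIC)
o=np.zeros((600,800,3),'u1');o[:400]=c;o[400:,:200]=e;o[400:,200:600]=e2
cv2.imwrite('pics/c0.png',o)
P,im=cloud('t0')
def rep(n,x0,x1,y0,y1,zl,zh):
    Q=P[y0:y1,x0:x1].reshape(-1,3); Q=Q[(Q[:,2]>zl)&(Q[:,2]<zh)]
    r=cv2.minAreaRect((Q[:,:2]*1000).astype('f4')); print(n,len(Q),np.median(Q,0).round(4),r,Q[:,2].max())
rep('plate',340,430,180,260,.165,.2)
rep('foot',340,430,180,260,.008,.03)
rep('A',255,285,225,250,.055,.1)
rep('B',165,205,175,205,.05,.1)
rep('pale',235,265,178,215,.06,.09)
rep('green',285,320,200,228,.05,.11)
print(np.nanmedian(P[250:260,300:340],(0,1)))
```

```text
plate 980 [ 0.4886 -0.1457  0.1789] ((489.0971984863281, -147.05686950683594), (58.06333923339844, 57.883201599121094), 9.95268726348877) 0.18317755377622352
foot 1338 [ 0.4901 -0.1302  0.0168] ((488.8282165527344, -147.43934631347656), (104.34019470214844, 97.45048522949219), 9.728949546813965) 0.029310514695568068
A 290 [0.4517 0.0956 0.0821] ((451.7239074707031, 95.19556427001953), (37.68846130371094, 33.91543960571289), 78.25330352783203) 0.08905138659860813
B 299 [0.5541 0.2733 0.0684] ((554.7470703125, 274.77606201171875), (36.019569396972656, 34.113826751708984), 62.991661071777344) 0.07256362462432409
pale 362 [0.5401 0.1356 0.073 ] ((540.2316284179688, 136.29428100585938), (50.80931091308594, 31.66469955444336), 16.737483978271484) 0.07771351712603107
green 289 [0.5029 0.0218 0.0819] ((503.0938720703125, 20.35206413269043), (37.873619079589844, 34.100223541259766), 60.958885192871094) 0.09163216305661165
[ 0.41182957 -0.02050347  0.00081129]
```

View pics/c0.png

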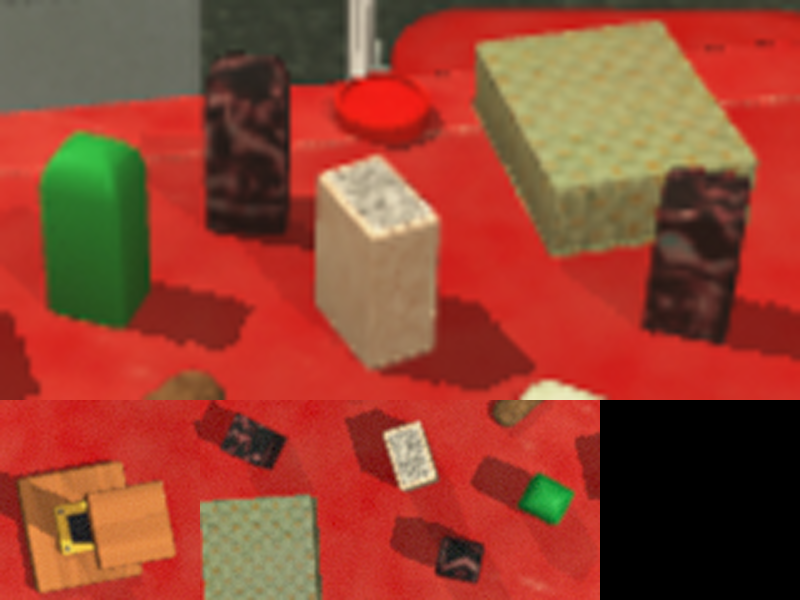

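The seal at scene (285,224) / top (268,238) measures 34 × 38 mm, has a top at about 86 mm and the shoulders are rounded, so it is the round-topped seal. The other dark one at (374,246) is 68 mm and flat-topped (seal_dark). The green dome is excluded. Stand: axis at (0.489, −0.147), yaw about 9.8°, post at about 0.007. First I turn, then move above the plate.

```bash
python3 -m handwheel '[[[0,0,0,-0.1242],[0,0,0,-0.1242],[0,0,0,-0.1242],[0,0,0,-0.1242],[0,0,0,-0.1242]]]' 100 40
python3 -m handwheel '[[[-0.0081,-0.0397,0,0],[-0.0081,-0.0397,0,0],[-0.0081,-0.0397,0,0],[-0.0081,-0.0397,0,0],[-0.0081,-0.0397,0,0]]]'
python3 -m handwheel '[[[-0.0081,-0.0397,0,0],[-0.0081,-0.0397,0,0],[-0.0081,-0.0397,0,0],[-0.0081,-0.0397,0,0],[-0.0081,-0.0397,0,0]]]'
python3 -m handwheel '[[[-0.0081,-0.0397,0,0],[-0.0081,-0.0397,0,0],[-0.0081,-0.0397,0,0],[-0.0081,-0.0397,0,0],[-0.0081,-0.0397,0,0]]]'
python3 -m handwheel '[[[-0.0081,-0.0397,0,0],[-0.0081,-0.0397,0,0],[0,0,0,0]]]'
python3 - <<'E'
from h import *
s=env.observe();print(s['time_s'],s['position'],s['tool_rot'],s['ft_force'],s['grip_width'])
snap('wrist','w1');snap('scene','s1')
P,im=cloud('w1');m=(P[...,2]>.165)&(P[...,2]<.19)
print(cv2.minAreaRect((P[m][:,:2]*1000).astype('f4')),np.median(P[m],0))
a=cv2.imread('pics/s1.png');b=cv2.imread('pics/w1.png')
cv2.imwrite('pics/c1.png',np.hstack([cv2.resize(a[170:280,125:225],(400,440),interpolation=cv2.INTER_CUBIC),cv2.resize(b,(400,440))]))
E
```

```text
time_s: 0.52
position: [0.239, 0.4952, 0.2479]
tool_rot: [[-0.984, -0.176, -0.001], [-0.176, 0.984, -0.001], [0.001, -0.001, -1.0]]
ft_force: [0.1, -0.3, 0.1]
grip_width: 0.0854
time_s: 0.93
position: [0.3128, 0.3048, 0.2481]
tool_rot: [[-0.985, -0.171, -0.0], [-0.171, 0.985, -0.0], [0.0, -0.0, -1.0]]
ft_force: [1.4, 0.9, -0.1]
grip_width: 0.0854
time_s: 1.35
position: [0.3866, 0.116, 0.2483]
tool_rot: [[-0.985, -0.17, -0.0], [-0.17, 0.985, 0.0], [0.0, 0.0, -1.0]]
ft_force: [1.6, 0.7, -0.2]
grip_width: 0.0852
time_s: 1.77
position: [0.4604, -0.0729, 0.2482]
tool_rot: [[-0.985, -0.17, -0.0], [-0.17, 0.985, 0.0], [0.0, 0.0, -1.0]]
ft_force: [1.3, 1.4, 0.2]
grip_width: 0.0856
time_s: 2.02
position: [0.4914, -0.1521, 0.2473]
tool_rot: [[-0.986, -0.165, -0.0], [-0.165, 0.986, -0.001], [0.0, -0.001, -1.0]]
ft_force: [-0.0, 0.1, -0.5]
grip_width: 0.0854
2.0167 [ 0.49138929 -0.15211435  0.24727794] [[-9.86210581e-01 -1.65495207e-01 -1.60959067e-04]
 [-1.65494862e-01  9.86209789e-01 -1.30456382e-03]
 [ 3.74638468e-04 -1.25993674e-03 -9.99999136e-01]] [-0.03122686  0.05793451 -0.54748763] 0.08540470106717386
((489.77496337890625, -145.4694061279297), (58.31398010253906, 58.19350051879883), 9.974527359008789) [ 0.4863421  -0.14597417  0.17850254]
```

View pics/c1.png

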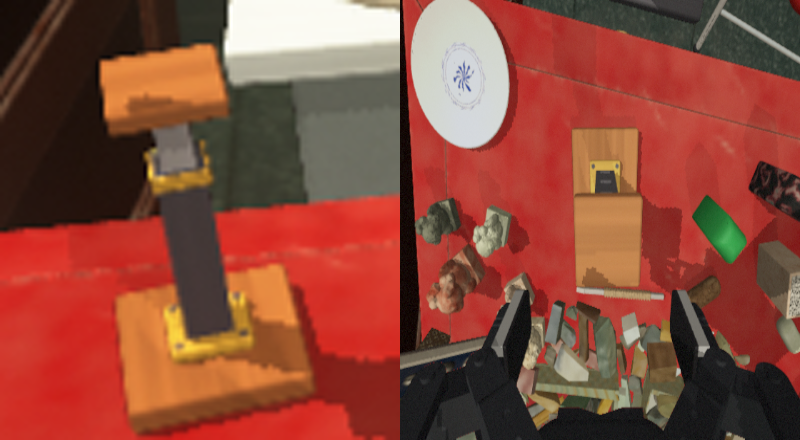

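The enlarged crop shows the tube's +x and side faces without holes, so the holes face the robot. The wrist view shows the plate at about (607,238) between the fingers. The two measurements of the plate centre agree to within 2 mm. Next I descend.

```bash
python3 -m handwheel '[[[0.001,0.006,0,-0.008],[0,0,0.026,0],[0,0,0.026,0],[0,0,0.025,0],[0,0,0,0]]]' 100 30
python3 -m handwheel '[[[0,0,0,0],[0,0,0,0]]]'
python3 -m handwheel '[[[0,0,0,0],[0,0,0,0],[0,0,0,0],[0,0,0,0],[0,0,0,0]]]' 60 30
python3 -m handwheel '[[[0,0,0,0],[0,0,0,0],[0,0,0,0],[0,0,0,0],[0,0,0,0]]]' 0 30
```

```text
time_s: 2.53
position: [0.4856, -0.1379, 0.1679]
tool_rot: [[-0.984, -0.18, -0.007], [-0.18, 0.984, 0.004], [0.006, 0.005, -1.0]]
ft_force: [-0.4, 0.0, -0.5]
grip_width: 0.0852
time_s: 2.7
position: [0.4882, -0.14, 0.173]
tool_rot: [[-0.984, -0.179, 0.002], [-0.179, 0.984, -0.001], [-0.002, -0.001, -1.0]]
ft_force: [-1.0, 0.7, 0.6]
grip_width: 0.0856
time_s: 3.12
position: [0.4894, -0.1455, 0.1738]
tool_rot: [[-0.984, -0.177, 0.006], [-0.177, 0.984, -0.011], [-0.004, -0.012, -1.0]]
ft_force: [-0.4, -22.9, 3.1]
grip_width: 0.0571
time_s: 3.53
position: [0.4894, -0.1455, 0.1738]
tool_rot: [[-0.984, -0.177, 0.006], [-0.177, 0.984, -0.011], [-0.004, -0.012, -1.0]]
ft_force: [-0.7, -23.3, 3.4]
grip_width: 0.0576
```

The grip is on, but there is a sideways pull of 23 N from a settling overshoot. I relax it before lifting.

```bash
python3 -m handwheel '[[[0,-0.003,0,0],[0,-0.0026,0,0],[0,0,0,0],[0,0,0,0],[0,0,0,0]]]' 0 30
python3 -m handwheel '[[[0,0,-0.001,0],[0,0,-0.001,0],[0,0,0,0],[0,0,0,0],[0,0,0,0]]]'
python3 -m handwheel '[[[0,0,-0.001,0],[0,0,-0.001,0],[0,0,0,0],[0,0,0,0],[0,0,0,0]]]'
```

```text
time_s: 3.95
position: [0.4893, -0.1462, 0.1721]
tool_rot: [[-0.984, -0.178, 0.002], [-0.178, 0.984, -0.001], [-0.002, -0.002, -1.0]]
ft_force: [1.6, 1.5, 2.9]
grip_width: 0.0571
time_s: 4.37
position: [0.4893, -0.1462, 0.1733]
tool_rot: [[-0.984, -0.178, 0.001], [-0.178, 0.984, -0.001], [-0.001, -0.001, -1.0]]
ft_force: [5.4, 1.5, -3.5]
grip_width: 0.0572
time_s: 4.78
position: [0.4893, -0.1462, 0.1752]
tool_rot: [[-0.984, -0.178, 0.001], [-0.178, 0.984, -0.0], [-0.001, -0.001, -1.0]]
ft_force: [4.6, 1.2, -3.4]
grip_width: 0.0574
```

```bash
python3 -m handwheel '[[[0,0,-0.001,0],[0,0,-0.001,0],[0,0,-0.001,0],[0,0,-0.001,0],[0,0,0,0]]]'
python3 -m handwheel '[[[0,0,-0.001,0],[0,0,-0.001,0],[0,0,-0.001,0],[0,0,0,0],[0,0,0,0]]]'
```

```text
time_s: 5.2
position: [0.4893, -0.1462, 0.1792]
tool_rot: [[-0.984, -0.178, 0.001], [-0.178, 0.984, -0.0], [-0.001, -0.001, -1.0]]
ft_force: [4.7, 1.5, -3.6]
grip_width: 0.0569
time_s: 5.62
position: [0.4893, -0.1462, 0.1823]
tool_rot: [[-0.984, -0.178, 0.001], [-0.178, 0.984, -0.001], [-0.001, -0.001, -1.0]]
ft_force: [5.2, 1.7, -3.3]
grip_width: 0.0571
```

```bash
python3 -m handwheel '[[[0,0,-0.001,0],[0,0,-0.001,0],[0,0,0,0],[0,0,0,0]]]'
```

```text
time_s: 5.95
position: [0.4893, -0.1462, 0.1843]
tool_rot: [[-0.984, -0.178, 0.001], [-0.178, 0.984, -0.001], [-0.001, -0.001, -1.0]]
ft_force: [4.5, 1.9, -4.0]
grip_width: 0.0569
```

```bash
cat > ok.py <<'E'
from rig import env; import sys
s=env.observe(); print(s['time_s'],s['position'][2].round(4),s['ft_force'].round(1)); sys.exit(int(s['ft_force'][2]<-6))
E
W='grep -c x'
python3 -m handwheel '[[[0,0,-0.001,0],[0,0,-0.0005,0],[0,0,0,0],[0,0,0,0]]]' >/dev/null && python3 ok.py &&
python3 -m handwheel '[[[0,0,-0.001,0],[0,0,-0.0005,0],[0,0,0,0],[0,0,0,0]]]' >/dev/null && python3 ok.py &&
python3 -m handwheel '[[[0,0,-0.001,0],[0,0,-0.0005,0],[0,0,0,0],[0,0,0,0]]]' >/dev/null && python3 ok.py &&
python3 -m handwheel '[[[0,0,-0.001,0],[0,0,-0.0005,0],[0,0,0,0],[0,0,0,0]]]' >/dev/null && python3 ok.py &&
python3 -m handwheel '[[[0,0,-0.001,0],[0,0,-0.0005,0],[0,0,0,0],[0,0,0,0]]]' >/dev/null && python3 ok.py &&
python3 -m handwheel '[[[0,0,-0.001,0],[0,0,-0.0005,0],[0,0,0,0],[0,0,0,0]]]' >/dev/null && python3 ok.py
```

```text
6.2833 0.1857 [ 5.2  0.7 -4.8]
6.6167 0.1872 [ 5.6  1.8 -3.9]
6.95 0.1887 [ 5.2  2.  -3.9]
7.2833 0.1902 [ 5.1  1.8 -3.5]
7.6167 0.1916 [ 5.5  2.  -3.9]
7.95 0.1932 [ 4.8  1.9 -4.4]
```

```bash
python3 -m handwheel '[[[0,0,-0.001,0],[0,0,-0.0005,0],[0,0,0,0],[0,0,0,0]]]' >/dev/null && python3 ok.py &&
python3 -m handwheel '[[[0,0,-0.001,0],[0,0,-0.0005,0],[0,0,0,0],[0,0,0,0]]]' >/dev/null && python3 ok.py &&
python3 -m handwheel '[[[0,0,-0.001,0],[0,0,-0.0005,0],[0,0,0,0],[0,0,0,0]]]' >/dev/null && python3 ok.py &&
python3 -m handwheel '[[[0,0,-0.001,0],[0,0,-0.0005,0],[0,0,0,0],[0,0,0,0]]]' >/dev/null && python3 ok.py &&
python3 -m handwheel '[[[0,0,-0.001,0],[0,0,-0.0005,0],[0,0,0,0],[0,0,0,0]]]' >/dev/null && python3 ok.py &&
python3 -m handwheel '[[[0,0,-0.001,0],[0,0,-0.0005,0],[0,0,0,0],[0,0,0,0]]]' >/dev/null && python3 ok.py
```

```text
8.2833 0.1947 [ 5.6  1.6 -4.9]
8.6167 0.1964 [ 4.9  2.  -2.2]
8.95 0.1978 [ 3.8  1.1 -2.6]
9.2833 0.1982 [  7.3  -1.4 -10.8]
```

It caught: the friction dropped at z=0.1964, then the post stopped dead at 0.198 (about 11 N total). I ease off, release, and back up for a look at the hole face.

```bash
python3 -m handwheel '[[[0,0,0.0008,0],[0,0,0.0007,0],[0,0,0,0],[0,0,0,0]]]' && 
python3 -m handwheel '[[[0,0,0,0],[0,0,0,0],[0,0,0,0],[0,0,0,0],[0,0,0,0]]]' 100 30 &&
python3 -m handwheel '[[[0,0,-0.02,0],[0,0,-0.03,0],[0,0,-0.03,0],[0,0,0,0],[0,0,0,0]]]'
python3 - <<'E'
from h import *
s=env.observe();print(s['time_s'],s['position'],s['ft_force'],s['grip_width'])
snap('wrist','w2');snap('top','t2')
for f in('w2','t2'):
    P,im=cloud(f);m=(P[...,2]>.19)&(P[...,2]<.22)&(abs(P[...,0]-.489)<.04)&(abs(P[...,1]+.146)<.04)
    print(cv2.minAreaRect((P[m][:,:2]*1000).astype('f4')),np.median(P[m],0))
E
```

```text
time_s: 9.62
position: [0.4891, -0.1461, 0.1977]
tool_rot: [[-0.984, -0.179, 0.001], [-0.179, 0.984, 0.0], [-0.001, 0.0, -1.0]]
ft_force: [5.1, -0.1, -2.9]
grip_width: 0.0569
time_s: 10.03
position: [0.4885, -0.1459, 0.1978]
tool_rot: [[-0.984, -0.178, -0.001], [-0.178, 0.984, 0.0], [0.001, 0.0, -1.0]]
ft_force: [0.2, -0.4, 0.0]
grip_width: 0.0855
time_s: 10.45
position: [0.489, -0.1462, 0.279]
tool_rot: [[-0.984, -0.178, 0.002], [-0.178, 0.984, -0.001], [-0.002, -0.002, -1.0]]
ft_force: [-0.1, -0.1, -0.9]
grip_width: 0.0852
10.45 [ 0.48897578 -0.14618691  0.27897356] [-0.1154648  -0.1178437  -0.88477903] 0.08517487614360703
((489.8171691894531, -145.39254760742188), (58.53935241699219, 58.189239501953125), 9.78309440612793) [ 0.48646126 -0.14586775  0.20039935]
((489.1734313964844, -147.21234130859375), (57.8670654296875, 58.850040435791016), 9.867704391479492) [ 0.50805816 -0.13962095  0.20073692]
```

Run:
```python
from h import *
z=np.load('pics/w2.npz');R=cv2.Rodrigues(z['rvec'])[0];print('cam',-R.T@z['tvec'].ravel(),'axis',R[2])
K=z['K']
for p in([.489-.0154*.985,-.146-.0154*.17,.074],[.489-.013*.985,-.146-.013*.17,.1]):
    c=R@np.array(p)+z['tvec'].ravel();print((K@c/c[2])[:2])
b=cv2.imread('pics/w2.png');cv2.imwrite('pics/c2.png',b)
```

```text
cam [ 0.40563797 -0.16065807  0.40437453] axis [ 0.32545748  0.05720957 -0.9438244 ]
[280.61574923 163.05248237]
[280.56966431 171.62486699]
```

View pics/c2.png

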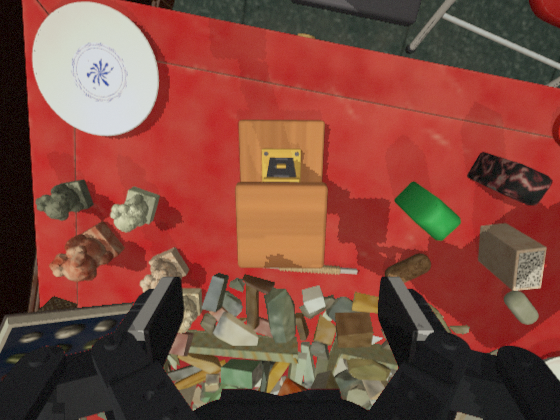

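The picture shows the plate at (282,225), with the tube's robot-side face grazing at (283,165). Too shallow to see the button, so I back off toward the robot for one better look.

```bash
python3 -m handwheel '[[[0.04,0,0,0],[0.04,0,0.02,0],[0.04,0,0.04,0],[0,0,0,0],[0,0,0,0]]]'
python3 - <<'E'
from h import *
snap('wrist','w3')
z=np.load('pics/w3.npz');R=cv2.Rodrigues(z['rvec'])[0];K=z['K']
c=R@np.array([.489-.0154*.985,-.146-.0154*.17,.074])+z['tvec'].ravel();u,v=(K@c/c[2])[:2].astype(int);print(u,v)
b=cv2.imread('pics/w3.png')
cv2.imwrite('pics/c3.png',cv2.resize(b[max(v-50,0):v+50,u-65:u+65],None,fx=6,fy=6,interpolation=cv2.INTER_CUBIC))
P,im=cloud('w3');m=(P[...,2]>.19)&(P[...,2]<.22)&(abs(P[...,0]-.489)<.04)&(abs(P[...,1]+.146)<.04)
print(cv2.minAreaRect((P[m][:,:2]*1000).astype('f4')),np.median(P[m],0))
E
```

```text
time_s: 10.97
position: [0.3818, -0.1643, 0.2278]
tool_rot: [[-0.984, -0.176, -0.004], [-0.176, 0.984, 0.004], [0.004, 0.004, -1.0]]
ft_force: [-0.1, -0.9, 1.8]
grip_width: 0.0856
278 290
((462.1403503417969, -150.3774871826172), (4.646204471588135, 58.09806442260742), 9.843294143676758) [ 0.46171973 -0.14991655  0.1951831 ]
```

View pics/c3.png

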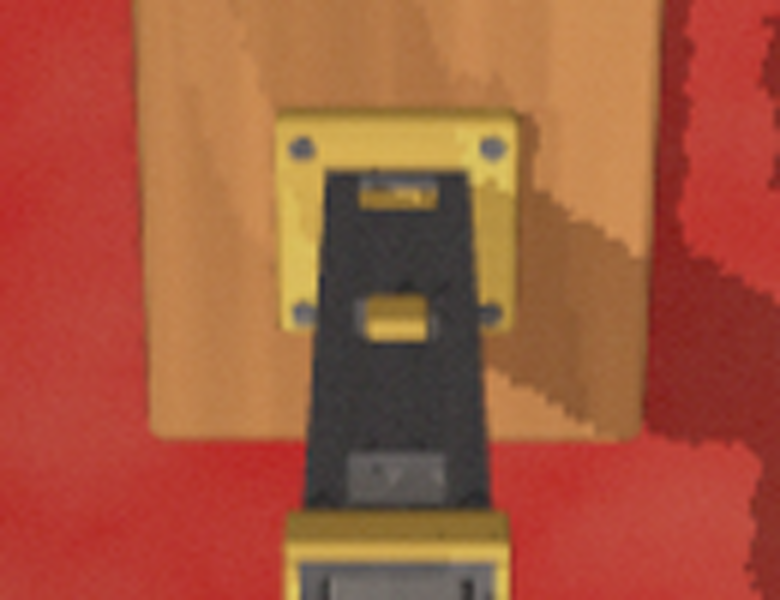

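The button is seen protruding, bright brass, through the middle hole at crop (395,318), so it has popped and the plate top is at about 0.2005. Now to the seal.

```bash
python3 -m handwheel '[[[-0.018,0.0348,0,0],[-0.018,0.0348,0,0],[-0.018,0.0348,0,0],[-0.018,0.0348,0,0],[-0.018,0.0348,0,0]]]'
python3 -m handwheel '[[[-0.018,0.0348,0,0],[-0.018,0.0348,0,0],[0,0,0,0.095],[0,0,0,0.095],[0,0,0,0.095]]]'
python3 -m handwheel '[[[0,0,0,0.095],[0,0,0,0],[0,0,0,0],[0,0,0,0],[0,0,0,0]]]'
python3 - <<'E'
from h import *
s=env.observe();print(s['time_s'],s['position'],s['tool_rot'],s['ft_force'])
snap('wrist','w4')
P,im=cloud('w4');near=(abs(P[...,0]-.4517)<.04)&(abs(P[...,1]-.0952)<.04)
for lo,hi in((.02,.1),(.06,.1),(.078,.1)):
    m=near&(P[...,2]>lo)&(P[...,2]<hi);print(cv2.minAreaRect((P[m][:,:2]*1000).astype('f4')),np.median(P[m],0),P[m][:,2].max())
cv2.imwrite('pics/c4.png',cv2.imread('pics/w4.png'))
E
```

```text
time_s: 11.43
position: [0.4432, 0.0243, 0.2307]
tool_rot: [[-0.984, -0.179, 0.003], [-0.179, 0.984, -0.001], [-0.003, -0.001, -1.0]]
ft_force: [1.1, -0.5, 0.5]
grip_width: 0.0852
time_s: 11.85
position: [0.4659, 0.0986, 0.2303]
tool_rot: [[-0.994, 0.107, 0.002], [0.107, 0.994, -0.0], [-0.002, 0.0, -1.0]]
ft_force: [-0.5, -0.4, -0.3]
grip_width: 0.0855
time_s: 12.27
position: [0.4647, 0.0972, 0.2299]
tool_rot: [[-0.98, 0.197, 0.001], [0.197, 0.98, -0.0], [-0.001, 0.0, -1.0]]
ft_force: [0.9, 0.2, -0.0]
grip_width: 0.0856
12.2667 [0.46471973 0.09716749 0.22989101] [[-9.80307709e-01  1.97475228e-01  5.74992331e-04]
 [ 1.97475259e-01  9.80307871e-01 -2.71426974e-06]
 [-5.64205509e-04  1.10885940e-04 -9.99999835e-01]] [ 0.90503472  0.22183512 -0.0285101 ]
((451.86639404296875, 97.48274230957031), (37.97813034057617, 32.727378845214844), 77.6479263305664) [0.44580716 0.09862523 0.08000944] 0.0878809419342058
((451.8544921875, 97.45472717285156), (37.996482849121094, 32.61517333984375), 77.85445404052734) [0.4482239  0.09817295 0.08146743] 0.0878809419342058
((452.63922119140625, 97.38299560546875), (33.28390884399414, 29.179174423217773), 77.30686950683594) [0.45078823 0.09768272 0.08334362] 0.0878809419342058
```

View pics/c4.png

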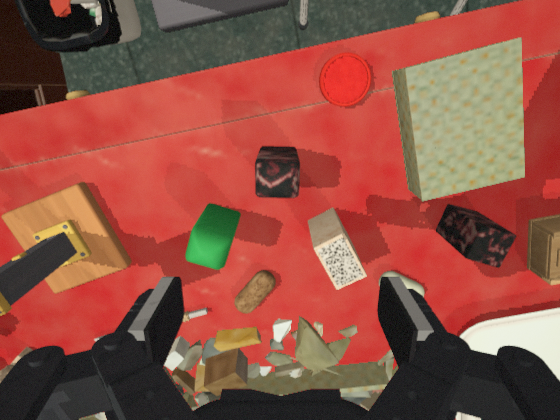

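The wrist view shows the dark round-topped seal at (277,172), with the clear gap to the green one at (213,237) and the pale one at (337,245). Measured centre is (0.452, 0.097). I move over it and go down in two stages.

```bash
python3 -m handwheel '[[[0.0123,-0.003,0,0],[0,0,0.035,0],[0,0,0.035,0],[0,0,0.03,0],[0,0,0,0]]]'
python3 -m handwheel '[[[0,0,0,0],[0,0,0,0],[0,0,0,0],[0,0,0,0],[0,0,0,0]]]'
```

```text
time_s: 12.73
position: [0.4493, 0.0966, 0.1257]
tool_rot: [[-0.98, 0.199, -0.009], [0.199, 0.98, 0.0], [0.009, -0.001, -1.0]]
ft_force: [-0.3, 0.5, -1.2]
grip_width: 0.085
time_s: 13.15
position: [0.4521, 0.0966, 0.1308]
tool_rot: [[-0.98, 0.199, 0.002], [0.199, 0.98, -0.0], [-0.002, 0.0, -1.0]]
ft_force: [-0.9, -0.0, 0.1]
grip_width: 0.0851
```

```bash
python3 -m handwheel '[[[0,0,0.027,0],[0,0,0.027,0],[0,0,0.02,0],[0,0,0.008,0],[0,0,0,0]]]'
python3 -m handwheel '[[[0,0,0,0],[0,0,0,0],[0,0,0,0],[0,0,0,0],[0,0,0,0]]]' 55 30
python3 -m handwheel '[[[0,0,0,0],[0,0,0,0],[0,0,0,0],[0,0,0,0],[0,0,0,0]]]' 0 30
python3 -m handwheel '[[[0,0,0,0],[0,0,0,0],[0,0,0,0]]]' 0 35
```

```text
time_s: 13.57
position: [0.4512, 0.0966, 0.0469]
tool_rot: [[-0.98, 0.199, -0.002], [0.199, 0.98, 0.0], [0.002, -0.0, -1.0]]
ft_force: [0.1, 0.5, -0.1]
grip_width: 0.0856
time_s: 13.98
position: [0.4519, 0.0966, 0.0483]
tool_rot: [[-0.98, 0.199, 0.001], [0.199, 0.98, -0.0], [-0.001, 0.0, -1.0]]
ft_force: [0.3, -0.1, -1.3]
grip_width: 0.0471
time_s: 14.4
position: [0.4519, 0.0966, 0.0482]
tool_rot: [[-0.98, 0.199, 0.001], [0.199, 0.98, -0.0], [-0.001, 0.0, -1.0]]
ft_force: [-0.6, 0.6, 6.2]
grip_width: 0.0378
time_s: 14.65
position: [0.4519, 0.0966, 0.0482]
tool_rot: [[-0.98, 0.199, 0.001], [0.199, 0.98, -0.0], [-0.001, 0.0, -1.0]]
ft_force: [-1.0, 0.6, 6.9]
grip_width: 0.0373
```

Gripped at 37.5 mm. Lift, carry, align.

```bash
python3 -m handwheel '[[[0,0,-0.01,0],[0,0,-0.03,0],[0,0,-0.04,0],[0,0,-0.04,0],[0,0,-0.04,0]]]'
python3 -m handwheel '[[[0,0,-0.04,0],[0,0,-0.035,0],[0,0,-0.01,0],[0,0,0,0],[0,0,0,0]]]'
python3 -m handwheel '[[[-0.005,-0.0138,0,0],[-0.0106,-0.0288,0,0],[-0.0106,-0.0288,0,0],[-0.0106,-0.0288,0,0],[-0.0106,-0.0288,0,0]]]'
python3 -m handwheel '[[[-0.0106,-0.0288,0,0],[-0.0106,-0.0288,0,0],[-0.0106,-0.0288,0,0],[-0.0059,-0.0151,0,0],[0,0,0,0]]]'
python3 -m handwheel '[[[0,0,0,-0.093],[0,0,0,-0.093],[0,0,0,-0.093],[0,0,0,-0.093],[0,0,0,0]]]'
python3 -m handwheel '[[[0,0,0,0],[0,0,0,0],[0,0,0,0],[0,0,0,0],[0,0,0,0]]]'
python3 - <<'E'
from h import *
s=env.observe();print(s['time_s'],s['position'],s['tool_rot'],s['ft_force'],s['grip_width'])
snap('wrist','w5');snap('scene','s5');snap('top','t5')
a=cv2.imread('pics/s5.png');b=cv2.imread('pics/w5.png')
cv2.imwrite('pics/c5.png',np.hstack([cv2.resize(a[80:280,75:275],(400,400),interpolation=cv2.INTER_CUBIC),cv2.resize(b,(400,400))]))
E
```

```text
time_s: 15.07
position: [0.4509, 0.0966, 0.2093]
tool_rot: [[-0.98, 0.199, -0.001], [0.199, 0.98, 0.0], [0.001, -0.0, -1.0]]
ft_force: [1.2, 0.4, -1.9]
grip_width: 0.0377
time_s: 15.48
position: [0.4513, 0.0966, 0.292]
tool_rot: [[-0.98, 0.199, -0.001], [0.199, 0.98, 0.0], [0.001, -0.0, -1.0]]
ft_force: [-1.4, 0.2, -2.8]
grip_width: 0.0377
time_s: 15.9
position: [0.4717, -0.0404, 0.2905]
tool_rot: [[-0.98, 0.199, -0.004], [0.199, 0.98, 0.002], [0.004, 0.001, -1.0]]
ft_force: [1.2, 0.4, -2.5]
grip_width: 0.0379
time_s: 16.32
position: [0.4889, -0.1491, 0.2898]
tool_rot: [[-0.979, 0.203, -0.004], [0.203, 0.979, 0.002], [0.005, 0.001, -1.0]]
ft_force: [-0.4, 0.3, -3.0]
grip_width: 0.0375
time_s: 16.73
position: [0.4886, -0.1454, 0.2909]
tool_rot: [[-0.985, -0.174, -0.003], [-0.174, 0.985, 0.002], [0.003, 0.003, -1.0]]
ft_force: [0.1, -0.1, -2.0]
grip_width: 0.0375
time_s: 17.15
position: [0.4891, -0.1462, 0.2926]
tool_rot: [[-0.986, -0.17, -0.0], [-0.17, 0.986, 0.0], [0.0, 0.0, -1.0]]
ft_force: [-0.3, -0.1, -2.6]
grip_width: 0.0377
17.15 [ 0.48905949 -0.14616653  0.29261802] [[-9.85502627e-01 -1.69660111e-01 -1.35614254e-04]
 [-1.69660129e-01  9.85502625e-01  1.33176529e-04]
 [ 1.11053458e-04  1.54254151e-04 -9.99999982e-01]] [-0.30294359 -0.06414852 -2.5884908 ] 0.03772404783319945
```

View pics/c5.png

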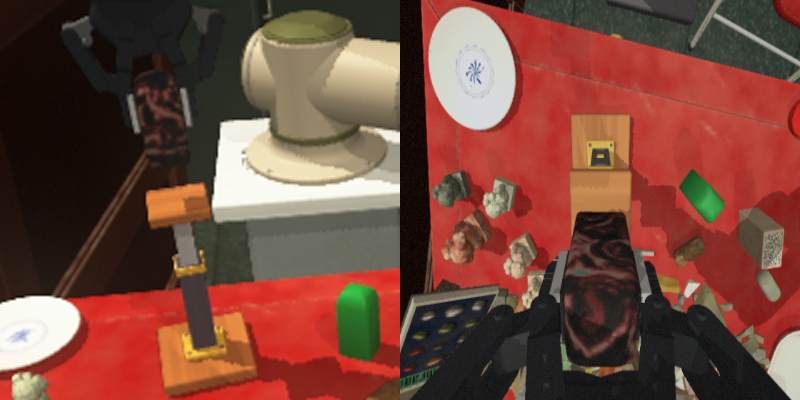

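The seal is held upright at crop (160,115), above the plate at (178,205), and in the wrist view it is centred in y over the plate. I lower it gently.

```bash
python3 -m handwheel '[[[0,0,0.008,0],[0,0,0.014,0],[0,0,0.01,0],[0,0,0.005,0],[0,0,0,0]]]'
python3 -m handwheel '[[[0,0,0,0],[0,0,0,0],[0,0,0,0]]]'
cat > ok2.py <<'E'
from rig import env; import sys
s=env.observe(); print(s['time_s'],s['position'].round(4),s['ft_force'].round(1)); sys.exit(int(s['ft_force'][2]>-0.9))
E
python3 ok2.py && python3 -m handwheel '[[[0,0,0.001,0],[0,0,0,0],[0,0,0,0]]]' >/dev/null && python3 ok2.py &&
python3 -m handwheel '[[[0,0,0.001,0],[0,0,0,0],[0,0,0,0]]]' >/dev/null && python3 ok2.py &&
python3 -m handwheel '[[[0,0,0.001,0],[0,0,0,0],[0,0,0,0]]]' >/dev/null && python3 ok2.py &&
python3 -m handwheel '[[[0,0,0.0007,0],[0,0,0,0],[0,0,0,0]]]' >/dev/null && python3 ok2.py
```

```text
time_s: 17.72
position: [0.4887, -0.1461, 0.2544]
tool_rot: [[-0.985, -0.17, -0.002], [-0.17, 0.985, 0.001], [0.002, 0.002, -1.0]]
ft_force: [0.7, -0.3, -1.5]
grip_width: 0.0378
time_s: 17.97
position: [0.4893, -0.1464, 0.2563]
tool_rot: [[-0.985, -0.17, 0.001], [-0.17, 0.985, -0.001], [-0.001, -0.001, -1.0]]
ft_force: [0.4, -0.1, -2.9]
grip_width: 0.0375
17.9667 [ 0.4893 -0.1464  0.2563] [ 0.4 -0.1 -2.9]
18.2167 [ 0.4891 -0.1463  0.2548] [-0.1 -0.  -2.6]
18.4667 [ 0.4891 -0.1462  0.2537] [-0.7  0.  -1.7]
18.7167 [ 0.4891 -0.1462  0.2527] [-0.7  1.  -2.8]
18.9667 [ 0.4891 -0.1463  0.252 ] [ 0.2  0.8 -3.7]
```

```bash
sed -i 's/>-0.9/>0/' ok2.py
python3 -m handwheel '[[[0,0,0.0008,0],[0,0,0,0],[0,0,0,0]]]' >/dev/null && python3 ok2.py &&
python3 -m handwheel '[[[0,0,0.0008,0],[0,0,0,0],[0,0,0,0]]]' >/dev/null && python3 ok2.py &&
python3 -m handwheel '[[[0,0,0.0006,0],[0,0,0,0],[0,0,0,0]]]' >/dev/null && python3 ok2.py &&
python3 -m handwheel '[[[0,0,0.0006,0],[0,0,0,0],[0,0,0,0]]]' >/dev/null && python3 ok2.py &&
python3 -m handwheel '[[[0,0,0.0006,0],[0,0,0,0],[0,0,0,0]]]' >/dev/null && python3 ok2.py &&
python3 -m handwheel '[[[0,0,0.0006,0],[0,0,0,0],[0,0,0,0]]]' >/dev/null && python3 ok2.py &&
python3 -m handwheel '[[[0,0,0.0006,0],[0,0,0,0],[0,0,0,0]]]' >/dev/null && python3 ok2.py
```

```text
19.2167 [ 0.4891 -0.1462  0.2512] [ 0.7 -0.5 -2.2]
19.4667 [ 0.4891 -0.1462  0.2504] [ 0.1 -0.9 -2.2]
19.7167 [ 0.4891 -0.1462  0.2498] [ 0.3  0.7 -2.3]
19.9667 [ 0.4891 -0.1462  0.2492] [-0.9 -0.4 -2.1]
20.2167 [ 0.4891 -0.1463  0.2486] [-0.   0.5 -2.5]
20.4667 [ 0.4891 -0.1463  0.248 ] [ 0.4 -0.2 -2.8]
20.7167 [ 0.4891 -0.1462  0.2474] [-0.  -0.4 -2.1]
```

```bash
python3 -m handwheel '[[[0,0,0.0006,0],[0,0,0,0],[0,0,0,0]]]' >/dev/null && python3 ok2.py &&
python3 -m handwheel '[[[0,0,0.0006,0],[0,0,0,0],[0,0,0,0]]]' >/dev/null && python3 ok2.py &&
python3 -m handwheel '[[[0,0,0.0006,0],[0,0,0,0],[0,0,0,0]]]' >/dev/null && python3 ok2.py &&
python3 -m handwheel '[[[0,0,0.0006,0],[0,0,0,0],[0,0,0,0]]]' >/dev/null && python3 ok2.py &&
python3 -m handwheel '[[[0,0,0.0006,0],[0,0,0,0],[0,0,0,0]]]' >/dev/null && python3 ok2.py &&
python3 -m handwheel '[[[0,0,0.0006,0],[0,0,0,0],[0,0,0,0]]]' >/dev/null && python3 ok2.py
```

```text
20.9667 [ 0.4891 -0.1462  0.2468] [-0.6  0.1 -2.4]
21.2167 [ 0.4891 -0.1463  0.2465] [-1.   0.7  2.2]
```

Contact: 2.2 N up. I release and retreat straight up.

```bash
python3 -m handwheel '[[[0,0,0,0],[0,0,0,0],[0,0,0,0],[0,0,0,0]]]' 60 20
python3 -m handwheel '[[[0,0,0,0],[0,0,0,0],[0,0,0,0]]]' 100
python3 -m handwheel '[[[0,0,-0.01,0],[0,0,-0.03,0],[0,0,-0.035,0],[0,0,-0.035,0],[0,0,0,0]]]'
python3 -m handwheel '[[[0.04,0,0,0],[0.04,0,0,0],[0.03,0,0,0],[0,0,0,0],[0,0,0,0]]]'
python3 - <<'E'
from h import *
snap('wrist','w6');snap('scene','s6');snap('top','t6')
P,im=cloud('t6')
near=(abs(P[...,0]-.489)<.05)&(abs(P[...,1]+.147)<.05)
for lo,hi in((.24,.31),(.19,.21)):
    m=near&(P[...,2]>lo)&(P[...,2]<hi)
    if m.sum()>5:print(cv2.minAreaRect((P[m][:,:2]*1000).astype('f4')),np.median(P[m],0),P[m][:,2].max(),m.sum())
s=env.observe();print(s['time_s'],s['ft_force'])
a=cv2.imread('pics/s6.png');b=cv2.imread('pics/w6.png')
cv2.imwrite('pics/c6.png',np.hstack([cv2.resize(a[120:280,100:240],(400,457),interpolation=cv2.INTER_CUBIC),cv2.resize(b,(400,457))]))
E
```

```text
time_s: 21.55
position: [0.4891, -0.1463, 0.2462]
tool_rot: [[-0.985, -0.17, 0.0], [-0.17, 0.985, -0.0], [-0.0, -0.0, -1.0]]
ft_force: [-0.0, 0.7, -0.2]
grip_width: 0.0512
time_s: 21.8
position: [0.4891, -0.1463, 0.2462]
tool_rot: [[-0.985, -0.17, -0.0], [-0.17, 0.985, 0.0], [0.0, 0.0, -1.0]]
ft_force: [-0.3, 0.1, 0.5]
grip_width: 0.0843
time_s: 22.22
position: [0.4902, -0.1468, 0.3628]
tool_rot: [[-0.985, -0.17, 0.01], [-0.171, 0.985, -0.006], [-0.009, -0.007, -1.0]]
ft_force: [0.3, -0.2, 0.8]
grip_width: 0.0857
time_s: 22.63
position: [0.3799, -0.1652, 0.3567]
tool_rot: [[-0.986, -0.169, 0.001], [-0.169, 0.986, -0.001], [-0.001, -0.001, -1.0]]
ft_force: [-0.2, 0.5, -0.8]
grip_width: 0.0854
((488.79290771484375, -146.52078247070312), (33.945335388183594, 37.90302658081055), 9.3679780960083) [ 0.48908196 -0.14014841  0.27913164] 0.2871326570308524 569
((489.1669921875, -146.90313720703125), (57.86980438232422, 58.05453872680664), 10.201224327087402) [ 0.49208151 -0.13208028  0.19898388] 0.20999091120141156 542
22.7833 [-0.16999709  0.04386215 -0.33455241]
```

View pics/c6.png

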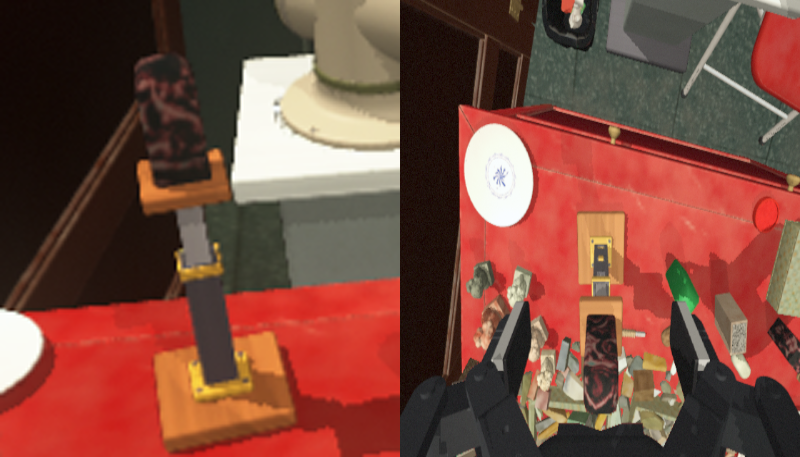

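The seal stands upright on the plate, at crop (172,120) on the plate at (183,185). It is centred to within 0.5 mm, and the plate is still held up at about 0.199. The button shows in the hole at wrist view (600,260), and the gripper is clear. I hand in.

```bash
python3 -m handwheel '[[[0,0,0,0],[0,0,0,0],[0,0,0,0]]]' >/dev/null; python3 -c "
from rig import env
print(env.close_job())"
```

```text
the job is handed in; nothing more can be done
None
```

The plate is up with its button caught in the next hole, and the round-topped seal stands upright in the middle of it. I handed the job in at about 23 s of the 58 s allowed; no verdict was reported.

- **Plate:** I drew it up in steps of 1 to 4 mm, 1.5 mm at a time near the catch. Friction dropped as the button popped, then the post stopped dead at about 11 N of pull, and I eased off. A close wrist picture showed the button standing out of the middle hole.
- **Seal:** I set it down with about 2 N of contact force. The top camera puts its centre within 0.5 mm of the plate's centre, with its sides about a degree off the plate's. The plate was still up afterwards, and I did not touch the other loose pieces.

**Disagreements:**
- The plate top measured about 0.2005 m after the catch, while the gripper's travel from its starting height suggested about 0.204. Closing the grip had pressed the plate down slightly, which probably explains most of that.
- The plate read about 0.199 m once the seal was on it, roughly what the button's play allows.
- A settling overshoot gave a brief 23 N sideways force on the plate while gripping, before any pull. I relaxed it before lifting.

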